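Hook the pink shelf onto the vanity upright

TASK

Hang the pink hook-on shelf on the white slotted upright: keeping it level, bring its two claws through the two slots from the side facing the robot, then press it straight down until it is fully home and the green sprung catch has snapped out above its back plate, and let go. Leave the black shelf where it stands.

Things in the scene. Friction and masses are not known exactly. Their poses are not given: they have to be found in the camera images.
- pink_shelf_grip (a point): Pink steel shelf (mm): floor 110x76x5, back plate 76 wide and 60 high, lengthwise divider 14 thick, top 55 up: grasp it across. Point on the divider, 32 above the underside, 50 from front edge, 60 from back plate's rear face. x level to the claws, z up. Two steel claws 12 wide at y +-26 behind the back plate: neck 44 to 54 above underside, tip down to 32, ending at x 77; gap 6, flaring to 12 at its mouth.
- upright: White slotted plate 104 wide (y), 176 high, x -2 to +2, on a fixed brass foot; origin at the foot's underside, z up; front face looks to -x, to the robot. Slots 32 wide (y 10 to 42, -42 to -10), 40 high (z 124 to 164). Fully home, the necks rest on the slots' lower edges and the pink point is at x -62, y 0, z 112 here (may sag some mm). Claws enter with it 14 to 29 higher, best 20. Sizes in mm.
- catch (a joint): Green sprung catch between the slots: nose 12 wide, 142.5 to 152.5 mm up, standing 6 mm out of the front face. Value in m: 0 out, grows as pushed in (to 0.007); spring 0.9 N out, 2.7 N at 6 mm. The entering back plate pushes it in; its rub can hold the shelf up until pressed. Once the shelf is home it springs out 2.5 mm above the back plate's top edge and locks it.
- black_shelf_grip (a point): Black shelf of the same form and size as the pink one, point and axes alike. Both weigh about 150 g and stand on their floors in the wooden tray (sides 22 mm high), claws away from the robot. It stays where it is.
Things that resemble listed ones, but are neither listed nor needed, are in the scene too. There is more than one size of the part that bears pink_shelf_grip; the job needs the larger. Of the things shaped like the upright, the white one is meant.

How it is judged:
By the outcome, as a careful person would: the job done as asked, in the order asked, and still so for the second after the job is handed in, with the robot touching nothing.
It also fails if it takes over 38 s, if anything falls off the work surface, if the arm or the gripper's body presses on something with over 40 N, if the wrist force passes 120 N, or if a joint passes its speed limit or range.

ROBOT

A 7-joint arm with a two-finger parallel gripper is mounted at the origin on the work surface. World frame = base frame: x ahead of the robot, y to its left, z up, the work surface at z = 0. Lengths are in m, angles in rad, forces in N, time in s.
With the tool pointing down it reaches from about 0.35 to 0.9 m from the base axis. Payload 8.1 kg.
Tool frame: the origin (TCP) lies midway between the tips of the shut fingers; the grasp point (between the pads) lies 19 mm behind it; z points along the fingers, y is the line along which they close (so a half turn about z gives the same grasp; the last joint's range is limited). The gripper opens to 92 mm and grips with 3 to 60 N. Pads are 19 mm wide; open, the fingers measure 130 mm over their backs; the gripper's body (75 mm by 190 mm) begins 47 mm behind the grasp point.
Start: joints at [-1.417, 0.434, 0.025, 1.573, -0.012, 1.134, -0.075], TCP at [0.159, 0.605, 0.227] pointing down, gripper open.
Joint ranges: [-2.62, 2.62], [-0.44, 2.09], [-1.27, 1.32], [0.08, 2.57], [-1.32, 4.46], [0.12, 2], [-2.74, 2.74]. Speed limits (rad/s): [2.22, 2.22, 3.01, 3.01, 3.14, 3.14, 3.14].

INTERFACE

Orientations are given as a rotation vector (axis times angle).
In Python, from cell import arm gives the robot as it stands.
- The arm moves only by the tool arm_command, never from a script. Its arguments are lists of equal length, an entry for each row: "dp": the shift along the tool's x, y, z in units of 25 mm (1.0 is 25 mm), a list of three; "angular": the turn, a rotation vector about the tool's x, y, z in units of 0.15 rad (1.0 is 0.15 rad), a list of three; "claw": the opening, from 0 (shut) to 1 (fully open). In form: {"dp": [[x, y, z], ...], "angular": [[rx, ry, rz], ...], "claw": [claw, ...]}. A call has 1 to 10 rows; each row shifts and turns the commanded pose from where the row before left it, along the tool's axes as they then stand; what a row does not reach is not made up. A row lasts 1/10 s, in which the tool goes at most 50 mm and 8.59 degrees, less where a joint would pass 70% of its speed; a pose out of reach is approached as far as the arm can. A call with a number of a shift or a turn outside -1 to 1 is refused whole. A call with a gripper value outside its range is refused whole. The fingers move at their own pace and stop on an object; "force" is the grip in N (left out, the last holds). Time passes only in rows, so rows that do not move let the fingers close. It gives the time, the measured TCP pose, the force, the opening and the grip force at its end, in the units of the state.
- arm.observe(): the state, without advancing time (a new reading comes with each control period).
- arm.get_image(name): name is "side" or "top" or "wrist"; returns a dict with "frame" (400x640x3 uint8, red, green, blue), "z_map" (400x640 float32, m along the optical axis (not along the pixel's ray), 0 where there is no reading), "K" (3x3 intrinsics, pixels), "k1" (the pictures are not rectified: a ray, as slopes to the right and down, at radius r is drawn at 1 + k1 r^2 times it, then the intrinsics apply), "R" (3x3) and "t" (3): a world point X has camera coordinates R X + t. Camera axes: x right, y down, z forward; pixel columns grow to the right and rows downward; lengths in m; the calibration is good to about 2 mm. A picture is of the moment at which its call begins.
- arm.sign_off(): hands the job in; it is judged then, once.
The state is a dict: "clock": time; "joints": joint angles; "dq": joint speeds; "joint_efforts": joint torques, N m; "position": TCP position; "ee_rot": TCP orientation; "force": force on the tool from outside, world axes, zero at the start; "ft_torque": the same for the moment, N m; "width": opening from 0.0 (shut) to 1.0 (fully open); "gripper_force": force on a finger pad.
Only numpy, scipy, OpenCV 4.12 (cv2) and the standard library are available. Lean on these libraries where they do the work, as an engineer would, in place of code of your own. Each camera call takes 0.05 s, during which the arm holds its last target. There are 200 camera calls.

## Working session

There is one attempt and no reset: what is moved stays moved. The work goes in short steps, Python scripts to look and compute and a tool call to move; the robot and the scene stay as the last step left them, time stands still between calls to the robot, and variables do not carry over. Pictures are saved under pics/ and viewed, at most 10 in all, crops included, and the job is handed in when it is done.

Besides the shell and the picture viewer there is one more tool, called after "Request:" as name(argument=value, ...) on one line, values as JSON. arm_command: Moves the arm, as the interface text tells. Its arguments: {"type":"object","properties":{"dp":{"type":"array","items":{"type":"array","items":{"type":"number"}}},"angular":{"type":"array","items":{"type":"array","items":{"type":"number"}}},"claw":{"type":"array","items":{"type":"number"}},"force":{"type":"number"}},"required":["dp","angular","claw"]}

```bash
mkdir -p pics; cat > h.py <<'E'
import numpy as np, cv2, pickle
from cell import arm
def grab(n):
    d=arm.get_image(n); pickle.dump(d,open(f'pics/{n}.pkl','wb')); return d
def cloud(d):
    f=d['frame'];h,w=f.shape[:2];K=np.array(d['K'],float);k1=d['k1']
    u,v=np.meshgrid(np.arange(w),np.arange(h))
    x=(u-K[0,2])/K[0,0];y=(v-K[1,2])/K[1,1];rd=np.hypot(x,y);r=rd.copy()
    for _ in range(20): r=rd/(1+k1*r*r)
    s=1/(1+k1*r*r);z=d['z_map']
    P=np.stack([x*s*z,y*s*z,z],-1)
    W=(P-np.array(d['t']))@np.array(d['R'])
    W[z<=0]=np.nan
    return W
E
python3 - <<'E'
from h import *
s=arm.observe();print(s)
a=[grab(n) for n in('side','top')]
for n,d in zip(('side','top'),a):
    print(n,d['k1'],np.array(d['R']).round(2).tolist(),np.array(d['t']).round(3))
    cv2.imwrite(f'pics/{n}0.png',d['frame'][:,:,::-1])
E
```

```text
{'clock': 0.0, 'joints': array([-1.41660544,  0.43520423,  0.02499431,  1.57408784, -0.01157243,
        1.13403041, -0.07509356]), 'dq': array([-0.00069244, -0.00034707,  0.00253189,  0.00052495, -0.00035143,
        0.00073046, -0.00074989]), 'joint_efforts': array([-3.23800969e-04, -6.67852306e+01,  9.84895751e-01, -3.14467514e+01,
       -6.04990683e-02,  4.25809657e-02,  1.52356397e-04]), 'position': array([0.15868174, 0.60398559, 0.22596048]), 'ee_rot': array([-4.02365865e-01, -3.11569177e+00,  2.49007369e-03]), 'force': array([ 0.07225273, -0.03008328,  0.05234062]), 'ft_torque': array([-0.05465345, -0.00891518, -0.01694026]), 'gripper_force': 0.0, 'width': 1.0009431542196428}
side -0.06543456323395294 [[-1.0, -0.07, -0.02], [-0.02, 0.54, -0.84], [0.07, -0.84, -0.54]] [0.556 0.053 0.782]
top -0.09104032413740731 [[0.01, -1.0, 0.03], [-0.99, -0.01, -0.13], [0.13, -0.03, -0.99]] [0.067 0.574 1.011]
```

View pics/side0.png

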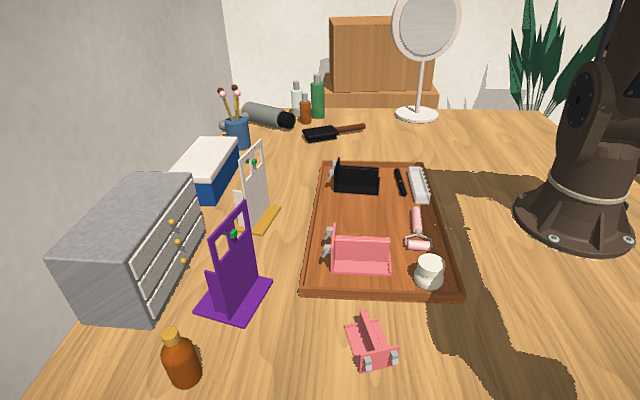

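View pics/top0.png

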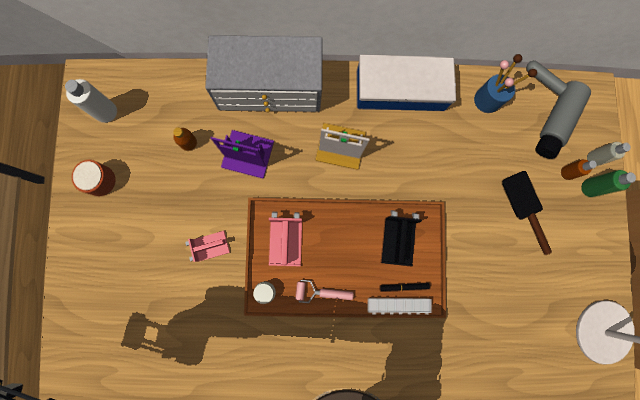

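The side view shows the big pink shelf at (360,250) and the white upright at (255,180). In the top view they are at (285,240) and (343,148). The small pink shelf at (208,245), outside the tray, and the purple upright are decoys. Next I'll measure the shelf and upright poses.

```bash
python3 - <<'E'
from h import *
L=lambda n:pickle.load(open(f'pics/{n}.pkl','rb'))
def st(n,P):
    P=P[~np.isnan(P[:,0])]; print(n,len(P),'p1',np.percentile(P,1,0).round(4),'p50',np.median(P,0).round(4),'p99',np.percentile(P,99,0).round(4)); return P
def rect(n,P):
    r=cv2.minAreaRect((P[:,:2]*1000).astype(np.float32)); print(n,r)
t=L('top');W=cloud(t);hsv=cv2.cvtColor(t['frame'],cv2.COLOR_RGB2HSV)
v,u=np.mgrid[:400,:640]
H,S,V=cv2.split(hsv)
box=(u>262)&(u<310)&(v>205)&(v<272)
pink=box&((H>165)|(H<4))&(S>60)&(S<170)&(V>120)
P=st('pink',W[pink]); 
for lo,hi in((.0,.02),(.05,.08)):
    Q=P[(P[:,2]>lo)&(P[:,2]<hi)]; print(lo,len(Q)); rect('r',Q) if len(Q)>5 else 0
print(np.histogram(P[:,2],np.arange(0,.1,.005)))
b=(u>310)&(u<372)&(v>118)&(v<172)
for z0,z1 in((.165,.2),(.15,.165),(.06,.15),(.002,.03)):
    m=b&(W[...,2]>z0)&(W[...,2]<z1); Q=st(('up',z0),W[m]); rect('u',Q)
# side view white plate
s=L('side');Ws=cloud(s);h2=cv2.cvtColor(s['frame'],cv2.COLOR_RGB2HSV)
m=(u>232)&(u<275)&(v>135)&(v<240)&(h2[...,1]<60)&(h2[...,2]>120)&(Ws[...,2]>.04)&(Ws[...,2]<.2)
Q=st('side white',Ws[m]);rect('s',Q)
ps=(u>325)&(u<395)&(v>225)&(v<280)&((h2[...,0]>165)|(h2[...,0]<4))&(h2[...,1]>60)&(h2[...,1]<170)
R=st('side pink',Ws[ps]);print(np.histogram(R[:,2],np.arange(-.01,.1,.005)))
T=R[R[:,2]>.045];rect('top edges',T)
vis=cv2.resize(t['frame'][100:290,190:390],None,fx=4,fy=3.0*1.05)
vis=cv2.resize(t['frame'][110:280,245:385],None,fx=4.2,fy=3.5*1.0)[:,:,::-1]
cv2.imwrite('pics/c1.png',cv2.resize(t['frame'][112:282,250:380],None,fx=3.5,fy=3.5,interpolation=cv2.INTER_CUBIC)[:,:,::-1])
E
```

```text
pink 1306 p1 [0.4179 0.1117 0.0073] p50 [0.473  0.1517 0.0127] p99 [0.5261 0.1867 0.068 ]
0.0 951
r ((472.1177978515625, 150.24273681640625), (108.80587005615234, 78.27091979980469), 0.6562954783439636)
0.05 339
r ((474.6392822265625, 147.3997802734375), (103.33741760253906, 73.70310974121094), 0.8993664979934692)
(array([  1, 201, 686,  63,   3,   0,   3,   4,   2,   4,   6,  64, 206,
        61,   2,   0,   0,   0,   0]), array([0.   , 0.005, 0.01 , 0.015, 0.02 , 0.025, 0.03 , 0.035, 0.04 ,
       0.045, 0.05 , 0.055, 0.06 , 0.065, 0.07 , 0.075, 0.08 , 0.085,
       0.09 , 0.095]))
('up', 0.165) 163 p1 [ 0.6855 -0.0309  0.1653] p50 [0.6964 0.0194 0.1752] p99 [0.7068 0.0693 0.1799]
u ((696.6878662109375, 19.432842254638672), (104.02692413330078, 5.1266021728515625), 78.78227996826172)
('up', 0.15) 65 p1 [ 0.6855 -0.0294  0.1501] p50 [0.6944 0.0195 0.1547] p99 [0.7105 0.07   0.1646]
u ((699.79248046875, 18.66967010498047), (101.84756469726562, 21.29665184020996), 72.89524841308594)
('up', 0.06) 461 p1 [ 0.685  -0.0304  0.0608] p50 [0.6955 0.0189 0.101 ] p99 [0.7276 0.0696 0.1488]
u (
[... 334 characters left out ...]
.2453  0.0413] p50 [0.6966 0.0308 0.0987] p99 [0.8146 0.0742 0.1766]
s ((731.9232788085938, -61.150604248046875), (73.41500091552734, 593.6539916992188), 16.73172950744629)
side pink 2304 p1 [0.4196 0.1381 0.0078] p50 [0.4736 0.1578 0.0277] p99 [0.5259 0.1894 0.0677]
(array([  0,   0,   0,  77, 747, 141, 124, 120, 116, 125, 126, 119, 130,
       135, 279,  65,   0,   0,   0,   0,   0]), array([-0.01 , -0.005,  0.   ,  0.005,  0.01 ,  0.015,  0.02 ,  0.025,
        0.03 ,  0.035,  0.04 ,  0.045,  0.05 ,  0.055,  0.06 ,  0.065,
        0.07 ,  0.075,  0.08 ,  0.085,  0.09 ,  0.095]))
top edges ((474.4958801269531, 157.85696411132812), (63.68766403198242, 106.10427856445312), 88.98226928710938)
```

View pics/c1.png

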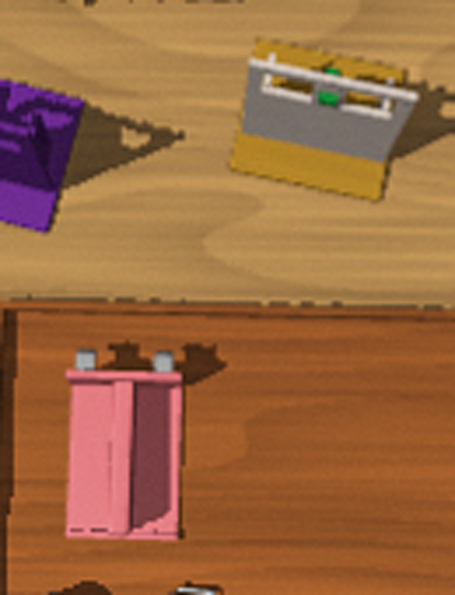

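```bash
cat > m.py <<'E'
from h import *
v,u=np.mgrid[:400,:640]
def line(P,ax):
    # robust fit of P[:,1-ax] against P[:,ax]
    k=np.ones(len(P),bool)
    for _ in range(4):
        c=np.polyfit(P[k,ax],P[k,1-ax],1);r=P[:,1-ax]-np.polyval(c,P[:,ax]);k=abs(r)<max(2*r[k].std(),.002)
    return c,r[k].std(),k.sum()
def meas(d):
    W=cloud(d);f=cv2.cvtColor(d['frame'],cv2.COLOR_RGB2HSV);H,S,V=cv2.split(f)
    pink=((H>165)|(H<4))&(S>60)&(S<175)&(V>100)&(W[...,0]>.39)&(W[...,0]<.56)&(abs(W[...,1]-.15)<.06)
    P=W[pink];D=P[(P[:,2]>.055)&(P[:,2]<.075)&(P[:,0]<.51)]
    c,s,n=line(D,0);print('divider',c,s,n,'y@0.47',np.polyval(c,.47),'ymid range',np.percentile(D[:,1],[2,98]),'x',P[:,0].min(),P[:,0].max(),'ztop',np.percentile(D[:,2],50))
    B=P[(P[:,2]>.05)&(P[:,0]>.512)&(abs(P[:,1]-.149)>.012)]
    if len(B)>10: print('backplate line',line(B,1),np.percentile(B,[2,98],0).round(4))
    F=P[P[:,2]<.02];r=cv2.minAreaRect((F[:,:2]*1000).astype(np.float32));print(r,np.median(F[:,2]))
    U=W[(abs(W[...,0]-.696)<.03)&(abs(W[...,1]-.019)<.07)&(W[...,2]>.04)&(W[...,2]<.18)&(S<70)&(V>90)]
    Tt=U[U[:,2]>.168];print('upright top',line(Tt,1),'mid',(Tt.min(0)+Tt.max(0))/2,Tt[:,2].max())
    print('upright all',line(U,1))
E
python3 - <<'E'
from m import *
for n in('top','side'):
    print(n);meas(pickle.load(open(f'pics/{n}.pkl','rb')))
E
```

```text
top
divider [-0.02080956  0.1592492 ] 0.003919485895673598 222 y@0.47 0.1494687101615584 ymid range [0.14294123 0.15619834] x 0.4175091049713969 0.5267077134916647 ztop 0.06150419925419446
backplate line (array([0.00380683, 0.52358922]), np.float64(0.0015968294324321991), np.int64(61)) [[0.5219 0.1118 0.0511]
 [0.5266 0.1846 0.0697]]
((472.1177978515625, 150.24273681640625), (108.80587005615234, 78.27091979980469), 0.6562954783439636) 0.011657241805035534
upright top (array([0.19683222, 0.69195996]), np.float64(0.001072390495812233), np.int64(114)) mid [0.69603074 0.01956767 0.17403917] 0.17970160927407622
upright all (array([0.19841509, 0.69117622]), np.float64(0.0005734287724414149), np.int64(635))
side
divider [-0.01509998  0.16170215] 0.0029250643086481186 297 y@0.47 0.15460516261598872 ymid range [0.14557983 0.15894519] x 0.4158058797556943 0.530902750380452 ztop 0.06142333620730517
backplate line (array([0.01785315, 0.52047538]), np.float64(0.0015714371933220244), np.int64(81)) [[0.5209 0.1159 0.0511]
 [0.5279 0.1886 0.0683]]
((473.6595458984375, 143.4529266357422), (92.93213653564453, 117.03266143798828), 88.45624542236328) 0.012064578602447352
upright top (array([0.20184591, 0.68992875]), np.float64(0.0008365556898007976), np.int64(119)) mid [0.69537835 0.02311112 0.17274396] 0.17743138563367408
upright all (array([0.20314044, 0.68950878]), np.float64(0.0006398087161715972), np.int64(1144))
```

Request:
arm_command(dp=[[-0.62,-0.9,0],[-0.62,-0.9,0],[-0.62,-0.9,0],[-0.62,-0.9,0],[-0.62,-0.9,0],[-0.62,-0.9,0],[-0.62,-0.9,0],[-0.62,-0.9,0],[-0.62,-0.9,0],[-0.62,-0.9,0]], angular=[[0,0,-0.81],[0,0,-0.81],[0,0,0],[0,0,0],[0,0,0],[0,0,0],[0,0,0],[0,0,0],[0,0,0],[0,0,0]], claw=[0.45,0.45,0.45,0.45,0.45,0.45,0.45,0.45,0.45,0.45], force=30)

```text
clock: 1.1
position: [0.3022, 0.3715, 0.2265]
ee_rot: [-0.022, -3.141, 0.001]
force: [0.9, 0.2, -0.8]
width: 0.451
gripper_force: 0.0
```

```bash
cat > go.py <<'E'
# python3 go.py x y z yaw : remaining shift (tool axes, units) and turn
import sys
from h import *
from scipy.spatial.transform import Rotation as Ro
def rem(p,yaw):
    s=arm.observe();R=Ro.from_rotvec(s['ee_rot'])
    y=np.array([-np.sin(yaw),np.cos(yaw),0]);z=np.array([0,0,-1.]);T=Ro.from_matrix(np.stack([np.cross(y,z)*1,y,z],1))
    a=(R.inv()*T).as_rotvec()/.15
    print('t',s['clock'],'pos',s['position'].round(4),'units now-axes',(R.inv().apply(np.array(p)-s['position'])/.025).round(3),'target-axes',(T.inv().apply(np.array(p)-s['position'])/.025).round(3),'ang',a.round(3),'F',s['force'].round(2),'w',round(s['width'],3))
if __name__=='__main__':
    a=list(map(float,sys.argv[1:]));rem(a[:3],a[3])
E
python3 go.py 0.467 0.1505 0.16 -0.013
```

```text
t 1.1 pos [0.3022 0.3715 0.2265] units now-axes [-6.714 -8.748  2.662] target-axes [-6.706 -8.754  2.661] ang [-0.003 -0.002 -0.006] F [ 0.92  0.19 -0.79] w 0.451
```

Request:
arm_command(dp=[[-0.74,-0.97,0.29],[-0.74,-0.97,0.29],[-0.74,-0.97,0.29],[-0.74,-0.97,0.29],[-0.74,-0.97,0.29],[-0.74,-0.97,0.29],[-0.74,-0.97,0.29],[-0.74,-0.97,0.29],[-0.74,-0.7,0.29],[0,0,0]], angular=[[0,0,0],[0,0,0],[0,0,0],[0,0,0],[0,0,0],[0,0,0],[0,0,0],[0,0,0],[0,0,0],[0,0,0]], claw=[0.45,0.45,0.45,0.45,0.45,0.45,0.45,0.45,0.45,0.45])

```text
clock: 2.1
position: [0.4669, 0.1555, 0.1606]
ee_rot: [-0.03, -3.141, 0.003]
force: [-0.4, -0.5, 0.4]
width: 0.448
gripper_force: 0.0
```

```bash
python3 go.py 0.467 0.1505 0.0195 -0.013; python3 - <<'E'
from m import *
d=grab('wrist');cv2.imwrite('pics/w1.png',d['frame'][:,:,::-1])
try: meas(d)
except Exception as e: print(e)
E
```

```text
t 2.1 pos [0.4669 0.1555 0.1606] units now-axes [-0.007 -0.191  5.644] target-axes [-5.000e-03 -2.020e-01  5.643e+00] ang [-0.013 -0.002 -0.039] F [-0.38 -0.52  0.38] w 0.448
divider [-0.01614602  0.15788041] 0.004000045029599248 1941 y@0.47 0.15029178234965465 ymid range [0.14357537 0.15714513] x 0.41500949822717925 0.5587457022022204 ztop 0.06082189726123024
backplate line (array([0.01564423, 0.5186116 ]), np.float64(0.0006666274159626986), np.int64(567)) [[0.5198 0.1215 0.0507]
 [0.528  0.1858 0.0668]]
((486.83587646484375, 149.04464721679688), (77.08361053466797, 142.60147094726562), 89.07722473144531) 0.011003072611947865
expected non-empty vector for x
```

View pics/w1.png

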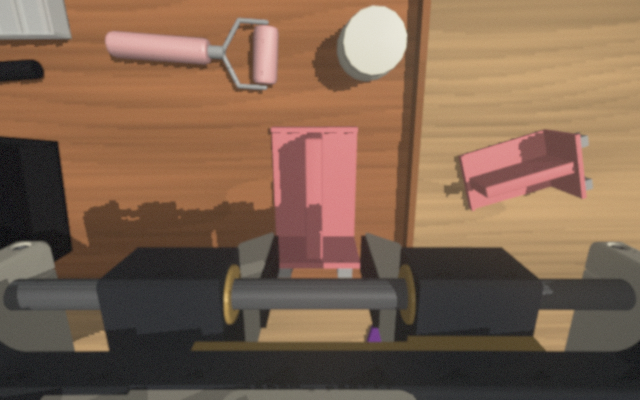

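The wrist view shows the shelf at (315,195) between the fingers, with the divider at y 0.150 and yaw -0.016. That agrees with the top camera, so I'll go down and grasp.

Request:
arm_command(dp=[[0,-0.2,0.6],[0,0,0.9],[0,0,0.9],[0,0,0.9],[0,0,0.9],[0,0,0.8],[0,0,0.4],[0,0,0.2],[0,0,0]], angular=[[0,0,0],[0,0,0],[0,0,0],[0,0,0],[0,0,0],[0,0,0],[0,0,0],[0,0,0],[0,0,0]], claw=[0.45,0.45,0.45,0.45,0.45,0.45,0.45,0.45,0.45])

```text
clock: 3.05
position: [0.4651, 0.1543, 0.0214]
ee_rot: [-0.021, -3.141, -0.0]
force: [0.6, -0.1, -0.3]
width: 0.452
gripper_force: 0.0
```

```bash
python3 go.py 0.467 0.1503 0.0195 -0.016
```

```text
t 3.05 pos [0.4651 0.1543 0.0214] units now-axes [-0.079 -0.16   0.077] target-axes [-0.08  -0.16   0.077] ang [ 0.    -0.003  0.017] F [ 0.6  -0.13 -0.26] w 0.452
```

Request:
arm_command(dp=[[-0.07,-0.15,0.07],[0,0,0],[0,0,0]], angular=[[0,0,0],[0,0,0],[0,0,0]], claw=[0.45,0.45,0.45])

```text
clock: 3.35
position: [0.4675, 0.1501, 0.0203]
ee_rot: [0.023, 3.141, 0.001]
force: [0.5, 0.4, -0.8]
width: 0.448
gripper_force: 0.0
```

```bash
python3 go.py 0.467 0.1503 0.0195 -0.016;python3 -c "
from h import *
for i in range(4): grab('wrist');print(arm.observe()['position'])"
```

```text
t 3.35 pos [0.4675 0.1501 0.0203] units now-axes [0.019 0.009 0.03 ] target-axes [0.019 0.009 0.03 ] ang [0.003 0.006 0.01 ] F [ 0.51  0.44 -0.8 ] w 0.448
[0.46734968 0.15018538 0.02018403]
[0.46728628 0.15024836 0.02012522]
[0.46723572 0.15024607 0.02004774]
[0.46713133 0.15025421 0.01995197]
```

Request:
arm_command(dp=[[0,0,0],[0,0,0],[0,0,0],[0,0,0],[0,0,0]], angular=[[0,0,0],[0,0,0],[0,0,0],[0,0,0],[0,0,0]], claw=[0,0,0,0,0], force=50)

```text
clock: 4.05
position: [0.467, 0.1502, 0.0197]
ee_rot: [-0.022, -3.141, -0.0]
force: [-0.5, 0.5, 0.4]
width: 0.15
gripper_force: 50.0
```

```bash
python3 go.py 0.467 0.1503 0.0195 -0.016
```

```text
t 4.05 pos [0.467  0.1502 0.0197] units now-axes [0.    0.004 0.009] target-axes [0.    0.004 0.009] ang [ 0.    -0.     0.014] F [-0.5   0.53  0.36] w 0.15
```

Request:
arm_command(dp=[[0,0,-0.4],[0,0,-0.8],[0,0,-0.9],[0,0,-0.9],[0,0,-0.9],[0,0,-0.6],[0,0,-0.2],[0,0,0]], angular=[[0,0,0],[0,0,0],[0,0,0.3],[0,0,0.4],[0,0,0.4],[0,0,0.12],[0,0,0],[0,0,0]], claw=[0,0,0,0,0,0,0,0])

```text
clock: 4.85
position: [0.4673, 0.1503, 0.1379]
ee_rot: [0.307, 3.125, 0.001]
force: [-0.2, 0.0, -1.6]
width: 0.15
gripper_force: 50.0
```

```bash
python3 go.py 0.5838 0.0428 0.1135 -0.199
```

```text
t 4.85 pos [0.4673 0.1503 0.1379] units now-axes [-5.409 -3.311  0.98 ] target-axes [-5.419 -3.294  0.977] ang [0.006 0.007 0.02 ] F [-0.19  0.03 -1.62] w 0.15
```

Request:
arm_command(dp=[[-0.4,-0.25,0.05],[-0.8,-0.5,0.15],[-0.85,-0.5,0.2],[-0.85,-0.5,0.2],[-0.85,-0.5,0.2],[-0.85,-0.5,0.15],[-0.5,-0.35,0.05],[-0.3,-0.2,0],[0,0,0],[0,0,0]], angular=[[0,0,0],[0,0,0],[0,0,0],[0,0,0],[0,0,0],[0,0,0],[0,0,0],[0,0,0],[0,0,0],[0,0,0]], claw=[0,0,0,0,0,0,0,0,0,0])

```text
clock: 5.85
position: [0.5827, 0.0435, 0.1121]
ee_rot: [-0.308, -3.126, -0.001]
force: [-0.5, -0.5, -0.2]
width: 0.146
gripper_force: 50.0
```

```bash
python3 go.py 0.5838 0.0428 0.1135 -0.199
python3 - <<'E'
from h import *
for n in('side','top','wrist'):
    d=grab(n);f=d['frame']
    W=cloud(d)
    if n=='top': c=cv2.resize(f[105:235,265:395],None,fx=4.5,fy=4.5,interpolation=cv2.INTER_CUBIC)
    elif n=='side': c=cv2.resize(f[120:250,220:380],None,fx=4.5,fy=4.5,interpolation=cv2.INTER_CUBIC)
    else: c=f
    cv2.imwrite(f'pics/{n}2.png',c[:,:,::-1])
E
```

```text
t 5.85 pos [0.5827 0.0435 0.1121] units now-axes [-0.05  -0.019 -0.058] target-axes [-0.05  -0.019 -0.058] ang [ 0.002 -0.006  0.018] F [-0.53 -0.47 -0.2 ] w 0.146
```

View pics/side2.png

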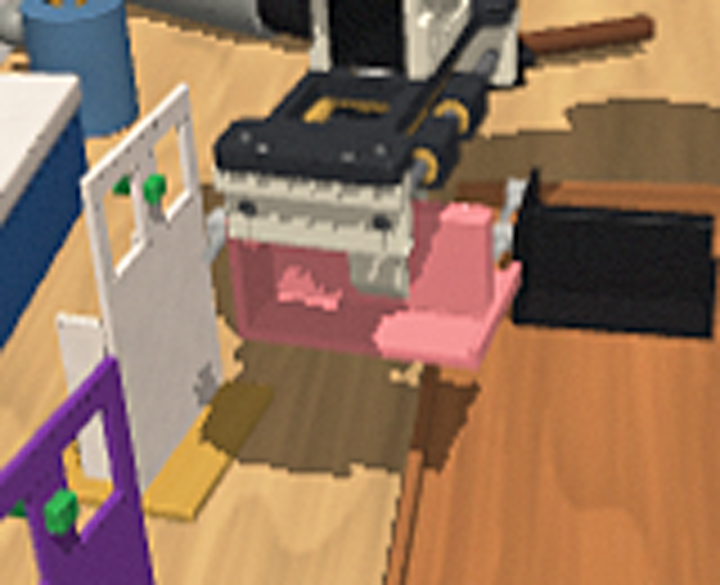

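View pics/top2.png

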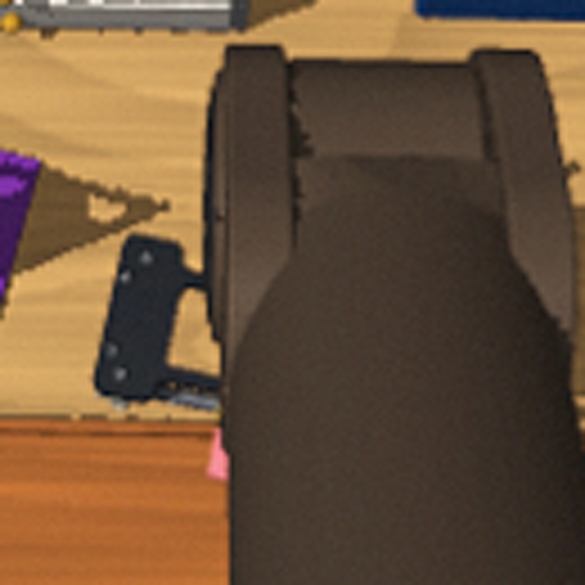

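The side view shows the claw tips at (215,235) just short of the plate, with the slots ahead and above at (125,230) and (175,175). The top view is blocked by the arm. I'll measure level and the relative offset in the side camera.

```bash
cat > rel.py <<'E'
from m import *
from scipy.spatial.transform import Rotation as Ro
def rel(d,o=(.6965,.0205),yaw=-.199):
    W=cloud(d);f=cv2.cvtColor(d['frame'],cv2.COLOR_RGB2HSV);H,S,V=cv2.split(f)
    c,s=np.cos(yaw),np.sin(yaw);X=W[...,0]-o[0];Y=W[...,1]-o[1]
    U=np.stack([c*X+s*Y,-s*X+c*Y,W[...,2]],-1)*1000
    near=(U[...,0]>-200)&(U[...,0]<30)&(abs(U[...,1])<75)&(U[...,2]>40)&(U[...,2]<200)
    pk=near&((H>165)|(H<4))&(S>60)&(S<190)&(V>60)
    P=U[pk];print('pink',len(P),np.percentile(P,[1,99],0).round(1).tolist())
    F=P[(P[:,2]<P[:,2].min()+25)];
    wh=near&(S<70)&(V>90)&(abs(U[...,0])<12);Q=U[wh];print('white',len(Q),np.percentile(Q,[.5,50,99.5],0).round(1).tolist())
    g=near&(H>45)&(H<80)&(S>100);G=U[g];print('green',len(G),np.percentile(G,[2,50,98],0).round(1).tolist() if len(G) else '')
    return U,pk,wh
E
python3 - <<'E'
from rel import *
d=pickle.load(open('pics/side.pkl','rb'));U,pk,wh=rel(d)
P=U[pk]
# floor top plane: points with small z
z=P[:,2];print(np.histogram(z,np.arange(80,175,5)))
fl=P[(z<112)&(P[:,0]<-70)&(P[:,1]>10)]
A=np.c_[fl[:,:2],np.ones(len(fl))];
for _ in range(3):
    c=np.linalg.lstsq(A,fl[:,2],rcond=None)[0];r=abs(fl[:,2]-A@c);k=r<2.5;fl=fl[k];A=A[k]
print('floor plane',c,len(fl))
bp=P[(P[:,0]>-70)&(z>120)];print('backplate',np.percentile(bp,[2,50,98],0).round(1).tolist())
dv=P[(P[:,0]<-75)&(z>135)];print('divider',np.percentile(dv,[2,50,98],0).round(1).tolist())
# slot lower edge / slot sides seen in plate
v,u=np.mgrid[:400,:640]
Q=U[wh]
for y0 in range(-50,55,8):
    s=Q[(abs(Q[:,1]-y0)<4)];print(y0,np.histogram(s[:,2],np.arange(110,185,5))[0])
E
```

```text
pink 1409 [[-166.9, -28.1, 100.3], [-58.5, 38.7, 154.4]]
white 1251 [[-4.3, -50.4, 40.7], [-2.8, 7.6, 106.4], [9.6, 53.5, 176.6]]
green 34 [[-9.4, -3.2, 145.3], [-6.3, 4.7, 150.2], [12.2, 7.2, 153.3]]
(array([  0,   0,   0,   9, 432, 285, 113,  95,  97,  96,  60,  56,  47,
        42,  74,   3,   0,   0]), array([ 80,  85,  90,  95, 100, 105, 110, 115, 120, 125, 130, 135, 140,
       145, 150, 155, 160, 165, 170]))
floor plane [-2.89535425e-03 -3.08964082e-02  1.04944050e+02] 400
backplate [[-68.4, 6.4, 120.4], [-62.0, 29.3, 130.1], [-57.6, 39.6, 148.4]]
divider [[-163.0, -4.7, 135.4], [-147.6, 5.9, 147.3], [-131.2, 8.0, 154.9]]
-50 [2 2 3 1 2 2 1 2 3 2 0 3 2 3]
-42 [3 4 5 5 5 7 6 5 4 6 6 1 5 6]
-34 [5 1 4 0 0 0 0 0 0 0 0 5 3 3]
-26 [4 4 8 0 0 0 0 0 0 0 0 3 4 5]
-18 [2 4 5 0 0 0 0 0 0 0 0 5 4 4]
-10 [5 4 4 0 1 1 0 0 2 1 1 6 4 5]
-2 [4 2 5 4 5 2 0 0 2 6 3 4 3 5]
6 [6 4 4 7 6 5 5 5 5 4 4 4 5 5]
14 [3 5 7 2 2 2 2 3 2 2 4 5 3 5]
22 [3 4 3 1 0 0 0 0 0 0 0 6 6 4]
30 [5 5 8 0 0 0 0 0 0 0 0 5 4 5]
38 [3 3 6 0 0 0 0 0 0 0 0 6 6 5]
46 [4 5 4 6 4 5 4 4 5 3 5 6 4 4]
54 [5 5 5 5 4 6 3 7 4 6 6 6 6 2]
```

Heights and offsets agree: the shelf is level, 20 mm above home, with y offset about 0 and roughly 54 mm to go. Next I'll bring the claws in.

Request:
arm_command(dp=[[-0.2,0,0],[-0.4,0,0],[-0.4,0,0],[-0.4,0,0],[-0.3,0,0],[-0.15,0,0],[0,0,0],[0,0,0]], angular=[[0,0,0],[0,0,0],[0,0,0],[0,0,0],[0,0,0],[0,0,0],[0,0,0],[0,0,0]], claw=[0,0,0,0,0,0,0,0])

```text
clock: 6.8
position: [0.6284, 0.0338, 0.112]
ee_rot: [-0.309, -3.126, 0.0]
force: [0.1, 0.5, -1.6]
width: 0.15
gripper_force: 50.0
```

```bash
cat > chk.py <<'E'
from rel import *
import sys
d=grab('side');U,pk,wh=rel(d);s=arm.observe()
p=s['position'];c,sn=np.cos(-.199),np.sin(-.199);X,Y=p[0]-.6965,p[1]-.0205
print('tcp in upright',np.round([c*X+sn*Y,-sn*X+c*Y,p[2]],4),'F upright',np.round([c*s['force'][0]+sn*s['force'][1],-sn*s['force'][0]+c*s['force'][1],s['force'][2]],1),'tq',s['ft_torque'].round(2),s['clock'])
if len(sys.argv)>1: cv2.imwrite(sys.argv[1],cv2.resize(d['frame'][120:250,210:370],None,fx=5,fy=4.6,interpolation=cv2.INTER_CUBIC)[:,:,::-1])
E
python3 go.py 0.6357 0.0325 0.1135 -0.199; python3 chk.py pics/s3.png
```

```text
t 6.8 pos [0.6284 0.0338 0.112 ] units now-axes [-0.297  0.006 -0.059] target-axes [-0.297  0.007 -0.058] ang [-0.    -0.003  0.014] F [ 0.09  0.52 -1.57] w 0.15
pink 1387 [[-120.4, -26.5, 99.8], [-10.8, 38.6, 153.6]]
white 571 [[-4.4, -37.4, 40.8], [-2.7, 36.1, 90.5], [10.9, 54.2, 176.3]]
green 0 
tcp in upright [-0.0695 -0.0004  0.1121] F upright [-0.3 -0.1 -1.2] tq [ 0.05  0.03 -0.02] 6.85
```

View pics/s3.png

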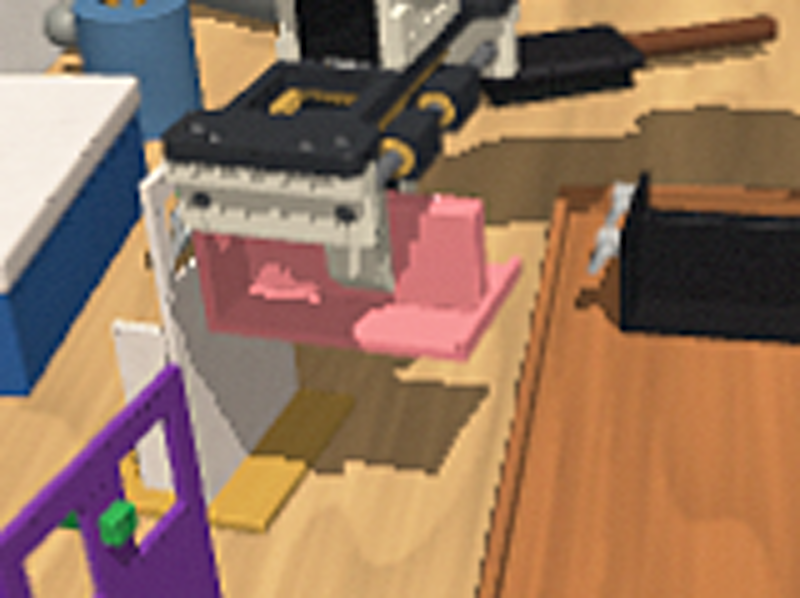

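The claw at (185,245) is in the slot with nothing touching. About 7.5 mm is left, so I'll creep to contact.

Request:
arm_command(dp=[[-0.1,0,0],[-0.1,0,0],[-0.08,0,0],[-0.04,0,0],[0,0,0],[0,0,0]], angular=[[0,0,0],[0,0,0],[0,0,0],[0,0,0],[0,0,0],[0,0,0]], claw=[0,0,0,0,0,0])

```text
clock: 7.45
position: [0.6354, 0.0325, 0.112]
ee_rot: [-0.308, -3.124, -0.0]
force: [-5.0, 0.6, 0.9]
width: 0.148
gripper_force: 50.0
```

```bash
python3 chk.py
```

```text
pink 1382 [[-113.3, -27.1, 99.9], [-4.3, 38.7, 153.3]]
white 474 [[-4.3, -36.8, 40.2], [-2.6, 39.4, 78.1], [11.2, 53.9, 175.8]]
green 0 
tcp in upright [-0.0623 -0.0003  0.112 ] F upright [-5.5 -0.6  0.9] tq [ 0.16  0.92 -0.06] 7.5
```

Request:
arm_command(dp=[[0,0,0.1],[0,0,0.1],[0,0,0.1],[0,0,0.1],[0,0,0.1],[0,0,0.1],[0,0,0]], angular=[[0,0,0],[0,0,0],[0,0,0],[0,0,0],[0,0,0],[0,0,0],[0,0,0]], claw=[0,0,0,0,0,0,0])

```text
clock: 8.2
position: [0.6354, 0.0326, 0.0966]
ee_rot: [-0.308, -3.124, -0.0]
force: [-4.0, 1.4, -3.6]
width: 0.152
gripper_force: 50.0
```

```bash
python3 chk.py
```

```text
pink 1333 [[-113.4, -24.5, 84.1], [-3.6, 38.6, 138.1]]
white 413 [[-4.2, -49.2, 40.3], [-2.5, 40.7, 95.1], [11.6, 54.1, 176.5]]
green 0 
tcp in upright [-0.0623 -0.0003  0.0966] F upright [-4.1  1.4 -4.6] tq [0.3  0.9  0.04] 8.25
```

Request:
arm_command(dp=[[0,0,0.08],[0,0,0.08],[0,0,0.06],[0,0,0]], angular=[[0,0,0],[0,0,0],[0,0,0],[0,0,0]], claw=[0,0,0,0])

```text
clock: 8.65
position: [0.6354, 0.0326, 0.0934]
ee_rot: [-0.308, -3.125, -0.001]
force: [-14.6, 1.6, 17.4]
width: 0.149
gripper_force: 50.0
```

```bash
python3 chk.py
```

```text
pink 1322 [[-113.2, -26.7, 81.3], [-3.5, 38.4, 135.3]]
white 412 [[-4.2, -49.7, 40.4], [-2.6, 40.4, 102.1], [11.4, 54.6, 176.8]]
green 0 
tcp in upright [-0.0623 -0.0002  0.0933] F upright [-14.8  -1.2  17.8] tq [0.18 2.57 0.03] 8.7
```

Request:
arm_command(dp=[[0.04,0,0.02],[0.02,0,0.02],[0,0,0.02],[0,0,0]], angular=[[0,0,0],[0,0,0],[0,0,0],[0,0,0]], claw=[0,0,0,0])

```text
clock: 9.1
position: [0.6353, 0.0326, 0.093]
ee_rot: [0.309, 3.125, 0.002]
force: [-13.8, 1.0, 23.8]
width: 0.153
gripper_force: 50.0
```

```bash
python3 chk.py; python3 - <<'E'
from h import *
d=grab('wrist');cv2.imwrite('pics/w4.png',d['frame'][:,:,::-1])
h=cv2.cvtColor(d['frame'],cv2.COLOR_RGB2HSV);m=(h[...,0]>45)&(h[...,0]<80)&(h[...,1]>100);print(m.sum(),np.argwhere(m).mean(0))
E
```

```text
pink 1322 [[-113.2, -25.9, 80.8], [-3.7, 38.7, 134.9]]
white 425 [[-3.9, -49.4, 40.2], [-2.6, 40.8, 106.8], [10.6, 53.9, 177.0]]
green 0 
tcp in upright [-0.0624 -0.0002  0.093 ] F upright [-13.9  -1.4  23.2] tq [-0.07  2.19  0.02] 9.15
11 [63.63636364 38.09090909]
```

View pics/w4.png

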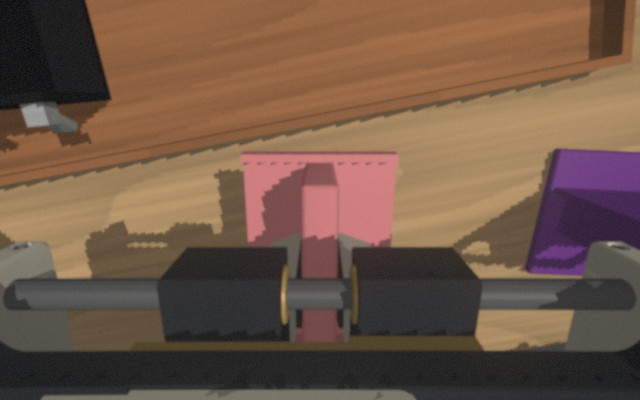

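Request:
arm_command(dp=[[0.03,0,0.03],[0.02,0,0.03],[0,0,0.03],[0,0,0]], angular=[[0,0,0],[0,0,0],[0,0,0],[0,0,0]], claw=[0,0,0,0])

```text
clock: 9.6
position: [0.6346, 0.0328, 0.0908]
ee_rot: [0.308, 3.124, 0.002]
force: [-11.5, 1.2, 21.5]
width: 0.147
gripper_force: 50.0
```

```bash
python3 chk.py
```

```text
pink 1294 [[-113.2, -27.3, 78.7], [-4.1, 38.7, 132.2]]
white 459 [[-4.1, -48.4, 40.3], [-2.6, 39.1, 112.7], [11.2, 54.1, 177.1]]
green 0 
tcp in upright [-0.0631 -0.0002  0.0908] F upright [-11.5  -1.2  22. ] tq [-0.05  1.78  0.02] 9.65
```

Request:
arm_command(dp=[[0.02,0,0.02],[0.02,0,0.02],[0,0,0.02],[0,0,0]], angular=[[0,0,0],[0,0,0],[0,0,0],[0,0,0]], claw=[0,0,0,0])

```text
clock: 10.05
position: [0.6342, 0.0329, 0.0896]
ee_rot: [0.309, 3.123, 0.002]
force: [-10.9, 1.0, 22.4]
width: 0.152
gripper_force: 50.0
```

```bash
python3 chk.py
```

```text
pink 1280 [[-113.4, -26.2, 76.6], [-4.4, 38.8, 131.0]]
white 479 [[-4.3, -49.7, 40.1], [-2.6, 39.1, 115.9], [11.4, 54.1, 176.9]]
green 0 
tcp in upright [-0.0635 -0.0002  0.0896] F upright [-11.2  -1.9  21.9] tq [-0.07  1.54  0.  ] 10.1
```

```bash
cat > tilt.py <<'E'
from rel import *
d=pickle.load(open('pics/side.pkl','rb'));U,pk,wh=rel(d)
P=U[pk];z=P[:,2]
fl=P[(z<z.min()+16)&(P[:,0]<-25)]
A=np.c_[fl[:,:2],np.ones(len(fl))]
for i in range(6):
    c=np.linalg.lstsq(A,fl[:,2],rcond=None)[0];r=abs(fl[:,2]-A@c);k=r<(4 if i<2 else 2);fl=fl[k];A=A[k]
print('floor plane',c.round(4),len(fl),'z at point x-62,y20',c@[-62,20,1],'range x',np.percentile(fl[:,0],[1,99]))
dv=P[(P[:,0]<-85)&(z>z.min()+40)&(abs(P[:,1])<8)]
t=dv[dv[:,2]>np.percentile(dv[:,2],50)];print('div top near front',np.percentile(dv,[50,98],0).round(1).tolist())
b=P[(P[:,0]>-14)&(P[:,1]>12)];print('back plate n',len(b),np.percentile(b,[1,50,99],0).round(1).tolist())
E
python3 tilt.py
```

```text
pink 1280 [[-113.4, -26.2, 76.6], [-4.4, 38.8, 131.0]]
white 479 [[-4.3, -49.7, 40.1], [-2.6, 39.1, 115.9], [11.4, 54.1, 176.9]]
green 0 Traceback (most recent call last):
  File "tilt.py", line 8, in <module>
    print('floor plane',c.round(4),len(fl),'z at point x-62,y20',c@[-62,20,1],'range x',np.percentile(fl[:,0],[1,99]))
                                                                                        ~~~~~~~~~~~~~^^^^^^^^^^^^^^^^
    return _quantile_unchecked(
        a, q, axis, out, overwrite_input, method, keepdims, weights)
    return _ureduce(a,
                    func=_quantile_ureduce_func,
    ...<5 lines>...
                    overwrite_input=overwrite_input,
                    method=method)
    r = func(a, **kwargs)
    result = _quantile(arr,
                       quantiles=q,
    ...<2 lines>...
                       out=out,
                       weights=wgt)
    slices_having_nans = np.isnan(arr[-1, ...])
                                  ~~~^^^^^^^^^
IndexError: index -1 is out of bounds for axis 0 with size 0
```

```bash
sed -i 's/z.min()/np.percentile(z,1)/g' tilt.py; python3 tilt.py | tail -3
```

```text
floor plane [ 4.66000e-02 -6.08000e-02  8.72519e+01] 407 z at point x-62,y20 83.14596219619943 range x [-113.41354635  -25.97722513]
div top near front [[-99.9, 5.1, 126.5], [-85.8, 7.2, 131.7]]
back plate n 142 [[-13.3, 12.6, 75.3], [-8.7, 32.3, 97.9], [-2.3, 39.5, 123.2]]
```

The floor plane shows the shelf has tipped front-down by about 0.05 rad, with the rear 1–1.5 mm short. Pressing 60 mm out from the plate makes the claws bind. I'll level it by pitching the tool rear-down and easing off x.

Request:
arm_command(dp=[[0.03,0,-0.03],[0.03,0,-0.02],[0.02,0,0],[0,0,0]], angular=[[0,0.1,0],[0,0.15,0],[0,0.15,0],[0,0,0]], claw=[0,0,0,0], force=60)

```text
clock: 10.5
position: [0.6331, 0.0331, 0.0902]
ee_rot: [-0.304, -3.071, -0.011]
force: [-5.2, 1.4, 15.4]
width: 0.153
gripper_force: 60.0
```

```bash
python3 chk.py|tail -1; python3 tilt.py
```

```text
tcp in upright [-0.0646 -0.0002  0.0902] F upright [-5.3 -0.7 13.7] tq [-0.08  0.5  -0.01] 10.55
pink 1284 [[-113.2, -25.7, 78.1], [-4.3, 38.7, 132.2]]
white 399 [[-4.2, -45.6, 40.2], [-2.6, 37.8, 100.9], [11.6, 53.4, 176.9]]
green 0 
floor plane [ 3.37000e-02 -6.35000e-02  8.72182e+01] 424 z at point x-62,y20 83.86209889145272 range x [-113.13375479  -25.47052892]
div top near front [[-98.7, 5.1, 127.5], [-86.2, 7.5, 133.0]]
back plate n 139 [[-13.7, 13.0, 73.3], [-8.5, 32.0, 96.7], [-2.4, 39.2, 120.7]]
```

Request:
arm_command(dp=[[0.03,0,0],[0.03,0,0.02],[0.02,0,0.02],[0,0,0.02],[0,0,0]], angular=[[0,0.15,0],[0,0.15,0],[0,0.15,0],[0,0,0],[0,0,0]], claw=[0,0,0,0,0])

```text
clock: 11.05
position: [0.6312, 0.0335, 0.0895]
ee_rot: [-0.297, -3.005, -0.021]
force: [-5.8, 0.5, 19.0]
width: 0.153
gripper_force: 60.0
```

```bash
python3 chk.py|tail -1; python3 tilt.py
```

```text
tcp in upright [-0.0666 -0.0001  0.0895] F upright [-5.3 -0.5 17.7] tq [-0.1   0.69  0.07] 11.1
pink 1266 [[-113.3, -25.2, 78.0], [-4.5, 38.6, 132.0]]
white 357 [[-4.1, -33.7, 40.5], [-2.6, 38.0, 92.9], [11.8, 53.7, 176.9]]
green 0 
floor plane [ 4.09000e-02 -5.08000e-02  8.70828e+01] 413 z at point x-62,y20 83.52995669865633 range x [-113.29047201  -25.9660853 ]
div top near front [[-99.4, 5.4, 127.6], [-85.7, 7.4, 132.5]]
back plate n 130 [[-13.7, 13.0, 76.8], [-8.4, 33.5, 95.7], [-3.0, 39.7, 118.6]]
```

The rear is probably seated, with the front tip being play in the hooks. I'll let go, level the tool, lift away and check the catch.

Request:
arm_command(dp=[[0,0,-0.04],[0,0,0],[0,0,0],[0,0,0],[0.05,0,-0.1],[0.05,0,-0.3],[0.1,0,-0.6],[0.1,0,-0.9],[0.1,0,-0.9],[0.1,0,-0.9]], angular=[[0,0,0],[0,0,0],[0,0,0],[0,0,0],[0,-0.4,0],[0,-0.45,0],[0,0,0],[0,0,0],[0,0,0],[0,0,0]], claw=[0.4,0.4,0.4,0.4,0.4,0.4,0.4,0.4,0.4,0.4])

```text
clock: 12.1
position: [0.6175, 0.0359, 0.182]
ee_rot: [-0.309, -3.125, -0.0]
force: [-0.0, 0.3, -0.4]
width: 0.403
gripper_force: 0.0
```

Request:
arm_command(dp=[[0.8,0,-0.3],[0.8,0,-0.3],[0.8,0,0],[0.8,0,0],[0.6,0,0],[0,0,0]], angular=[[0,0,0],[0,0,0],[0,0,0],[0,0,0],[0,0,0],[0,0,0]], claw=[0.4,0.4,0.4,0.4,0.4,0.4])

```text
clock: 12.7
position: [0.523, 0.055, 0.1961]
ee_rot: [-0.308, -3.125, -0.001]
force: [-0.0, 0.3, -0.8]
width: 0.403
gripper_force: 0.0
```

```bash
python3 chk.py pics/s5.png; python3 tilt.py|tail -3
```

```text
pink 2004 [[-113.2, -32.8, 76.7], [-3.3, 38.3, 139.8]]
white 642 [[-4.2, -49.6, 40.4], [-2.5, 31.5, 139.4], [10.5, 53.7, 177.0]]
green 34 [[-9.2, -4.6, 145.3], [-6.2, 4.3, 149.7], [11.7, 8.1, 153.0]]
tcp in upright [-0.1756 -0.0005  0.1961] F upright [ 0.4 -1.   0.5] tq [-0.01 -0.07 -0.03] 12.75
floor plane [ 4.80000e-02 -5.64000e-02  8.74815e+01] 416 z at point x-62,y20 83.37828976641269 range x [-113.45901753  -25.84257078]
div top near front [[-99.3, 5.1, 126.2], [-85.4, 7.4, 132.1]]
back plate n 236 [[-13.1, 12.7, 73.1], [-9.3, 29.7, 111.5], [-2.5, 39.6, 140.3]]
```

View pics/s5.png

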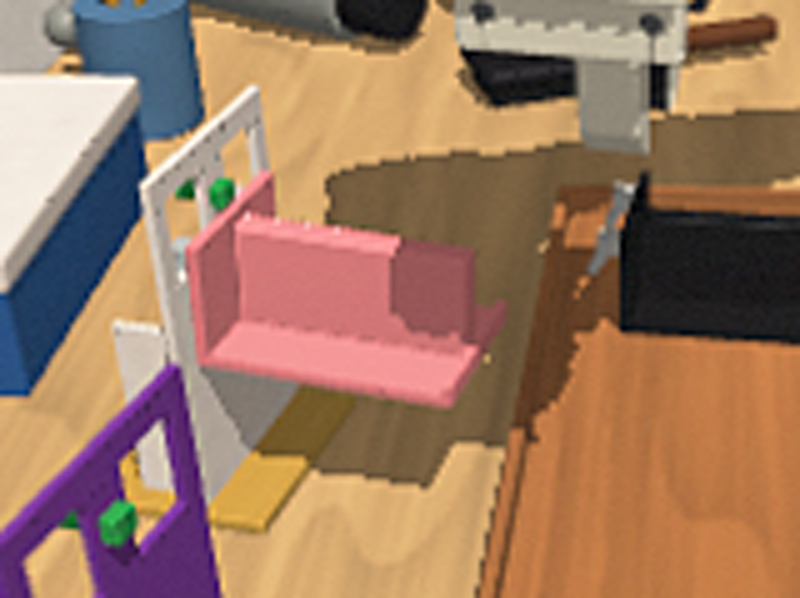

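The green catch at (222,192) stands fully out, matching its reading before the hang. The back plate's top edge is at 140 mm, below the nose. The shelf hangs on its hooks with only the play in them, and the gripper is clear.

```bash
python3 -c "
from cell import arm
print(arm.sign_off())"
```

```text
the job is handed in; nothing more can be done
None
```

The pink shelf hangs fully home on the white upright with the green catch out above its back plate; it sags about 3° at the front, the gripper is clear, the black shelf was not touched, and the job was handed in at about 12.8 s.

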